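# Release an insulator from the lever-gated chute

### The job

Press down the yellow pad on the long end of the lever to raise the heavy red gate, and keep it down until the orange insulator has rolled out into the green bin. Then let the lever come up under your finger so that the gate closes fully without slamming, and move clear. Work only by pressing the lever: do not touch or lift the gate or the insulator, and leave the things lying around where they are.

Things in the scene. Friction and masses are not known exactly. Their poses are not given: they have to be found in the camera images.
- dispenser: Fixed bench dispenser on a grey 440 x 200 x 10 mm plate, under 230 mm tall, standing at 45 to 107 degrees of yaw. Origin on the table; x points from the green bin (lower end) up along the chute, z up. The aluminium chute (64 mm wide inside, sides 34 mm high) lies at y = 0 and falls 8 degrees towards -x. The lever runs parallel to it at y = -78 mm, long end to -x.
- lever_pad (a point): Centre of the top of the yellow pad, 44 mm along the lever x 40 x 10 mm thick, on the lever's long end; it rides with it. At rest at (-238, -78, 216) mm in the dispenser's frame, sloping 17 degrees, pivot side lower; fully down 76 mm above the table. It swings about a pivot 230 mm away on its +x side, 142 mm above the table, and stays within 13 mm of one vertical line.
- lever (a joint): Lever angle in rad: 0 at rest (long end up, 85 mm short end, with a brass roller, under the gate's red tab), 0.62 fully down at its stop. Pressing the pad straight down takes about 3 to 9 N on the way. Nothing holds it down: the weight of the gate brings it back to 0 when let go.
- gate (a joint): Gate flap angle in rad: 0 shut, about 0.33 with the lever fully down. A 2 kg steel flap hinged at the upper end of the chute, 144 mm beyond its red plate, which hangs across the chute, 58 mm wide. The insulator passes beneath it only from about 0.25 rad, i.e. in the last quarter of the lever's travel. Let go suddenly from open, it slams.
- gate_lip (a point): Middle of the lower edge of the red gate plate, 6 mm above the chute floor when shut.
- insulator: Orange stand-off insulator, a cylinder 36 mm in diameter and 60 mm long with brass ends, 100 g, lying across the chute behind the gate; origin at its centre, its y axis along the cylinder. Once the gate is open it rolls by itself down the chute into the bin in about 1 s.
- bin_floor (a point): Centre of the inner floor of the green bin at the chute's lower end (floor 14 mm above the table, inside 104 x 92 mm, walls to 76 mm); axes as the dispenser's.
- flask: Steel drinking flask, 64 mm in diameter, 170 mm tall, standing on the table near the dispenser; origin under its centre. Leave it alone.
- tape: Yellow ring-shaped roll, 90 mm outside, 25 mm high, flat on the table; origin under its centre. Leave it alone.
- screwdriver: Screwdriver with a red handle lying on the table; origin under its middle, x axis towards the tip. Leave it alone.
- spare: Grey spare insulator, 40 mm in diameter, 60 mm tall, standing on the table; origin under its centre. Leave it alone.
Mind the look-alikes: they are no part of the job. What is meant by the insulator is not blue or purple, and is the smaller of those in its own colour.

How it is judged:
By the outcome, as a careful person would: the job done as asked, in the order asked, and still so for the second after the job is handed in, with the robot touching nothing.
It also fails if it takes over 35 s, if anything falls off the work surface, if the arm or the gripper's body presses on something with over 40 N, if the wrist force passes 120 N, or if a joint passes its speed limit or range.

### The arm

A 6-joint arm with a two-finger parallel gripper is mounted at the origin on the work surface. World frame = base frame: x ahead of the robot, y to its left, z up, the work surface at z = 0. Lengths are in mm, angles in rad, forces in N, time in s.
With the tool pointing down it reaches from about 275 to 1000 mm from the base axis. Payload 8.4 kg.
Tool frame: the origin (TCP) lies on the centre line of the jaws, within the pads' length; the fingertips stand 25 mm ahead of it and the grasp point (between the pads) lies 6 mm ahead of it; z points along the fingers, y is the line along which they close (so a half turn about z gives the same grasp; the last joint's range is limited). The gripper opens to 85 mm and grips with 20 to 120 N. Pads are 22 mm wide; open, the fingers measure 114 mm over their backs; the gripper's body (76 mm by 85 mm) begins 54 mm behind the grasp point. The pads swing forward as they close: fully open they stand 13 mm farther back than shut.
Start: joints at [-1.311, 0.353, 1.633, -0, 1.155, -0.002], TCP at [161.761, -603.707, 256.281] pointing down, gripper open.
Joint ranges: [-2.63, 2.63], [-0.92, 2.1], [0.06, 2.66], [-1.3, 4.44], [0, 2.69], [-3.02, 3.02]. Speed limits (rad/s): [2.22, 2.22, 2.79, 3.14, 3.14, 3.14].

### API

Orientations are given as [roll, pitch, yaw] about the fixed x, y, z axes, in that order (R = Rz(yaw) Ry(pitch) Rx(roll)).
In Python, from rig import r gives the robot as it stands.
- The arm moves only by the shell command python3 -m jog 'ROWS' [FORCE]. ROWS is JSON, a list of rows, each a list of 3 entries, a list of its own where there are three numbers: the turn, a rotation vector about the tool's x, y, z in rad, then the shift along the tool's x, y, z in m, then the opening, from -1 (shut) to 1 (fully open). In form: [[[rx, ry, rz], [x, y, z], gripper], ...]. A call has 1 to 12 rows; each row shifts and turns the commanded pose from where the row before left it, along the tool's axes as they then stand; what a row does not reach is not made up. A row lasts 1/10 s, in which the tool goes at most 50 mm and 8.59 degrees, less where a joint would pass 70% of its speed; a pose out of reach is approached as far as the arm can. A call with a gripper value outside its range is refused whole. The fingers move at their own pace and stop on an object; FORCE is the grip in N (left out, the last holds). Time passes only in rows, so rows that do not move let the fingers close. It gives the time, the measured TCP pose, the force, the opening and the grip force at its end, in the units of the state.
- r.sense(): the state, without advancing time (a new reading comes with each control period).
- r.grab_frame(name): name is "side" or "top" or "wrist"; returns the picture (480x640x3 uint8, red, green, blue); there is no depth.
- r.camera_params(name): a dict with "fx", "fy", "cx", "cy" (pixels), "k1" (the pictures are not rectified: a ray, as slopes to the right and down, at radius r is drawn at 1 + k1 r^2 times it, then the intrinsics apply), "rvec" (rotation vector, rad) and "tvec" (3), from world to camera coordinates, as OpenCV has them; the wrist camera has in their place "hand_eye" (4x4, takes a point from camera to tool coordinates, whose origin is the TCP and whose axes are the flange's). Camera axes: x right, y down, z forward; pixel columns grow to the right and rows downward; lengths in mm; the calibration is good to about 2 mm. A picture is of the moment at which its call begins: read the wrist's pose just before it. camera_params takes no time and is no camera call.
- r.sign_off(): hands the job in; it is judged then, once.
The state is a dict: "clock": time; "qpos": joint angles; "qvel": joint speeds; "joint_efforts": joint torques, N m; "eef_pos": TCP position; "tcp_rot": TCP orientation; "contact_force": force on the tool from outside, world axes, zero at the start; "wrist_torque": the same for the moment, N m; "opening": opening from 0.0 (shut) to 1.0 (fully open); "grasp_force": force on a finger pad.
Only numpy, scipy, OpenCV 4.12 (cv2) and the standard library are available. Lean on these libraries where they do the work, as an engineer would, in place of code of your own. Each camera call takes 0.05 s, during which the arm holds its last target. There are 200 camera calls.

## Working session

There is one attempt and no reset: what is moved stays moved. The work goes in short steps, Python scripts to look and compute and a shell command to move; the robot and the scene stay as the last step left them, time stands still between calls to the robot, and variables do not carry over. Pictures are saved under pics/ and viewed, at most 10 in all, crops included, and the job is handed in when it is done.

```bash
mkdir -p pics; ls; python3 - <<'E'
from rig import r
import cv2
for n in("top","side"):
    cv2.imwrite(f"pics/{n}0.png",r.grab_frame(n)[:,:,::-1]); print(n,r.camera_params(n))
s=r.sense();print({k:s[k] for k in("clock","eef_pos","tcp_rot","contact_force","opening")})
E
```

```text
pics
top {'fx': 540.3954794416923, 'fy': 540.3954794416923, 'cx': 322.5432879758678, 'cy': 239.4460467306316, 'k1': -0.03370489856244632, 'rvec': array([ 2.15949235, -2.14369291,  0.17022335]), 'tvec': array([  87.87385884,  598.10241477, 1027.00076228])}
side {'fx': 505.10392558321735, 'fy': 505.10392558321735, 'cx': 320.738050373095, 'cy': 240.0707732865404, 'k1': -0.13738626274285798, 'rvec': array([ 0.90143781, -2.43277818,  1.1961954 ]), 'tvec': array([497.20377389, 313.53570358, 880.20937723])}
{'clock': 0.1, 'eef_pos': array([ 161.65098734, -603.32271361,  255.63140766]), 'tcp_rot': array([-3.14033866e+00,  2.16241402e-06,  2.61797319e-01]), 'contact_force': array([-0.51111653,  0.49354068,  1.00186575]), 'opening': 0.9999157121304053}
```

View pics/top0.png

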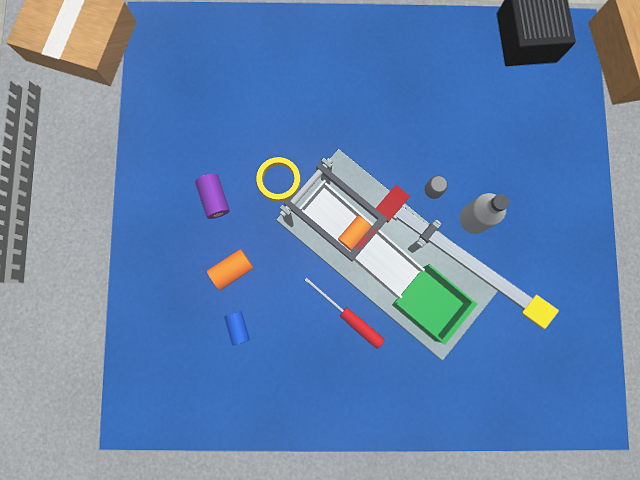

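View pics/side0.png

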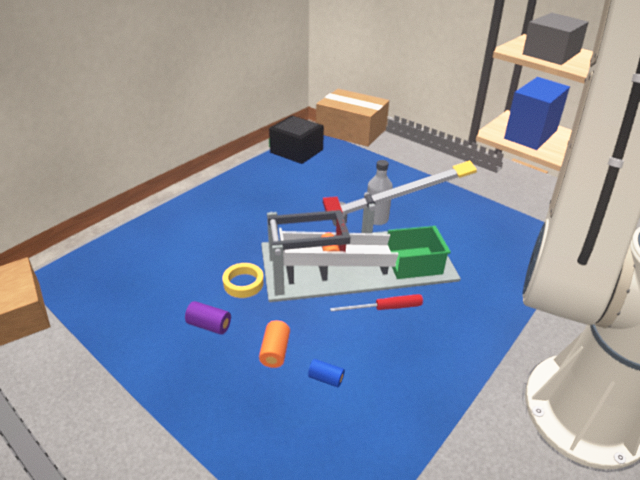

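Top view: the pad is at about (541,312), the bin at (435,303), the gate plate at (390,210), and the orange insulator at (354,232) inside the chute. The flask is at (485,213), beside the lever. In the side view the pad is at (465,169).

```bash
cat > h.py <<'E'
import numpy as np,cv2
from rig import r
def cam(n):
    p=r.camera_params(n);R=cv2.Rodrigues(p["rvec"])[0]
    return p,R,-R.T@p["tvec"]
def ray(n,uv):
    p,R,c=cam(n)
    K=np.array([[p["fx"],0,p["cx"]],[0,p["fy"],p["cy"]],[0,0,1]])
    q=cv2.undistortPoints(np.array([[uv]],float),K,np.array([p["k1"],0,0,0]))[0,0]
    return c,R.T@np.array([q[0],q[1],1])
def onz(n,uv,z):
    c,d=ray(n,uv);return c+d*(z-c[2])/d[2]
def tri(a,b):
    (c1,d1),(c2,d2)=ray("top",a),ray("side",b)
    t=np.linalg.lstsq(np.c_[d1,-d2],c2-c1,rcond=None)[0]
    x,y=c1+t[0]*d1,c2+t[1]*d2
    return (x+y)/2,np.linalg.norm(x-y)
def blob(im,lo,hi,box):
    m=cv2.inRange(cv2.cvtColor(im,cv2.COLOR_RGB2HSV),lo,hi);k=np.zeros_like(m);x0,y0,x1,y1=box;k[y0:y1,x0:x1]=m[y0:y1,x0:x1]
    c=max(cv2.findContours(k,0,1)[0],key=cv2.contourArea);M=cv2.moments(c)
    return np.array([M["m10"],M["m01"]])/M["m00"],M["m00"],c
E
python3 - <<'E'
from h import *
np.set_printoptions(precision=1,suppress=True)
T=cv2.imread("pics/top0.png")[:,:,::-1].copy();S=cv2.imread("pics/side0.png")[:,:,::-1].copy()
Y=((22,120,100),(34,255,255))
a,A,c=blob(T,*Y,(500,280,580,345));b,B,_=blob(S,*Y,(440,150,490,185))
print("pad px",a,A,b,B,"tri",tri(a,b),"onz216",onz("top",a,216))
# dispenser pose from plate corners (top of plate z=10)
P=[onz("top",u,10)[:2] for u in((338,150),(278,218),(444,359),(497,292))]
print(np.array(P)); print("sides",[np.linalg.norm(P[i]-P[(i+1)%4]) for i in range(4)])
d=(P[0]-P[3])+(P[1]-P[2]);yaw=np.arctan2(d[1],d[0]);print("yaw deg",np.degrees(yaw),"plate ctr",np.mean(P,0))
x=np.array([np.cos(yaw),np.sin(yaw)]);y=np.array([-x[1],x[0]])
print("origin from pad",onz("top",a,216)[:2]+238*x+78*y)
g,_,gc=blob(T,(50,120,60),(80,255,255),(380,250,490,350));print("bin rim",onz("top",g,60))
G,_,_=blob(T,(8,150,100),(18,255,255),(335,210,375,255));print("insul",onz("top",G,110))
print("flask cap",onz("top",(500,203),170), tri((500,203),(382,165)))
w=r.camera_params("wrist")["hand_eye"];print(w)
E
```

```text
pad px [539.8 311.6] 616.0 [464.5 167.9] 159.0 tri (array([ 453.3, -264.3,  216.6]), np.float64(4.493690522494924)) onz216 [ 455.3 -263.4  216. ]
[[ 792.    60.7]
 [ 646.   183.6]
 [ 363.9 -151.4]
 [ 497.4 -262.9]]
sides [np.float64(190.79524149921363), np.float64(437.9226937688906), np.float64(173.99423017991077), np.float64(437.52647014423326)]
yaw deg 48.78929562330834 plate ctr [574.8 -42.5]
origin from pad [553.4 -33. ]
bin rim [ 467.4 -124.6   60. ]
insul [602.5  33.6 110. ]
flask cap [ 646.8 -220.7  170. ] (array([ 646.6, -222.5,  166.6]), np.float64(2.332906019772492))
[[  -0.    -1.    -0.3   69.9]
 [   1.    -0.    -0.     0.1]
 [   0.    -0.3    1.  -118.5]
 [   0.     0.     0.     1. ]]
```

Checks: the pad triangulates to z = 216.6, as specified. The plate is 438 mm long against 440, and the yaw is 48.8°, which is in range. The bin and insulator also agree with this pose. I'll move to just above the pad with the gripper shut, then check with the state and a picture.

```bash
python3 -m jog '[[[0,0,0],[0.02,-0.014,-0.015],-1],[[0,0,0],[0.03,-0.02,-0.015],-1],[[0,0,0],[0.034,-0.023,0],-1],[[0,0,0],[0.034,-0.023,0],-1],[[0,0,0],[0.034,-0.023,0],-1],[[0,0,0],[0.034,-0.023,0],-1],[[0,0,0],[0.034,-0.023,0],-1],[[0,0,0],[0.034,-0.023,0],-1],[[0,0,0],[0.034,-0.023,0],-1],[[0,0,0],[0.034,-0.023,0],-1],[[0,0,0],[0.03,-0.02,0],-1],[[0,0,0],[0.015,-0.01,0],-1]]'
python3 - <<'E'
from h import *
s=r.sense()
for n in ("top","wrist"):cv2.imwrite(f"pics/{n}1.png",r.grab_frame(n)[:,:,::-1])
p=r.camera_params("wrist");H=p["hand_eye"]
from scipy.spatial.transform import Rotation as Ro
R=Ro.from_euler("xyz",s["tcp_rot"]).as_matrix()
W=cv2.imread("pics/wrist1.png")[:,:,::-1].copy()
try:
    u,A,c=blob(W,(22,120,100),(34,255,255),(0,0,640,480))
    K=np.array([[p["fx"],0,p["cx"]],[0,p["fy"],p["cy"]],[0,0,1]])
    q=cv2.undistortPoints(np.array([[u]]),K,np.array([p["k1"],0,0,0]))[0,0]
    d=R@H[:3,:3]@[q[0],q[1],1];o=s["eef_pos"]+R@H[:3,3];print(u,A,o+d*(216-o[2])/d[2])
except Exception as e:print(e)
d=np.array([451.2,-267.5,255])-s["eef_pos"];print(s["clock"],s["eef_pos"],s["tcp_rot"],"tool delta",R.T@d,s["contact_force"])
E
```

```text
clock: 1.3
eef_pos: [453.4, -266.9, 286.0]
tcp_rot: [-3.141, -0.0, 0.264]
contact_force: [-0.5, -0.7, -0.2]
opening: 0.003
grasp_force: 0.0
[327.09951658 258.8826573 ] 4413.0 [ 458.58940368 -269.17144337  216.        ]
1.3 [ 453.43430773 -266.93056392  286.04959421] [-3.14089632e+00 -2.09438661e-04  2.63511248e-01] tool delta [-2.31200764e+00 -1.05745053e-02  3.10491256e+01] [-0.53584111 -0.73980157 -0.24808733]
```

View pics/wrist1.png

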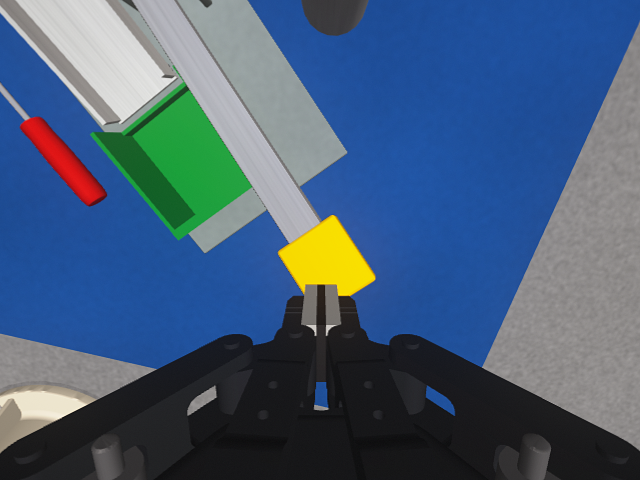

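The shut fingers stand over the pad, whose centre is at about (327,265). The wrist estimate agrees with the triangulated one to within a few mm. Now I'll press down, starting gently.

```bash
python3 -m jog '[[[0,0,0],[-0.001,0,0.015],-1],[[0,0,0],[-0.001,0,0.012],-1],[[0,0,0],[0,0,0.006],-1],[[0,0,0],[0,0,0.006],-1],[[0,0,0],[0,0,0.006],-1],[[0,0,0],[0,0,0.01],-1],[[0,0,0],[0,0,0.01],-1],[[0,0,0],[0,0,0.01],-1]]'
```

```text
clock: 2.2
eef_pos: [450.7, -270.9, 211.9]
tcp_rot: [3.139, -0.001, 0.262]
contact_force: [-2.2, -3.4, 7.0]
opening: 0.004
grasp_force: 3.2
```

```bash
python3 -m jog '[[[0,0,0],[0,0,0.012],-1],[[0,0,0],[0,0,0.012],-1],[[0,0,0],[0,0,0.012],-1],[[0,0,0],[0,0,0.012],-1],[[0,0,0],[0,0,0.012],-1],[[0,0,0],[0,0,0.012],-1],[[0,0,0],[0,0,0.01],-1]]'
```

```text
clock: 2.9
eef_pos: [451.3, -270.1, 129.6]
tcp_rot: [3.14, -0.002, 0.261]
contact_force: [1.8, 2.7, 6.8]
opening: 0.003
grasp_force: 2.9
```

```bash
python3 -m jog '[[[0,0,0],[0,0,0.008],-1],[[0,0,0],[0,0,0.008],-1],[[0,0,0],[0,0,0.005],-1],[[0,0,0],[0,0,0.003],-1],[[0,0,0],[0,0,0],-1],[[0,0,0],[0,0,0],-1]]'
python3 - <<'E'
from h import *
s=r.sense();a=r.grab_frame("top");b=r.grab_frame("side")
cv2.imwrite("pics/ts2.png",cv2.resize(np.hstack([a[120:380,260:600],b[140:310,240:500][:,:].repeat(1,0) if 0 else cv2.resize(b[140:310,240:500],(400,260))]),(740,260))[:,:,::-1])
E
```

```text
clock: 3.5
eef_pos: [450.8, -270.2, 105.8]
tcp_rot: [3.141, -0.001, 0.262]
contact_force: [1.2, -0.1, 4.7]
opening: -0.001
grasp_force: 2.3
```

View pics/ts2.png

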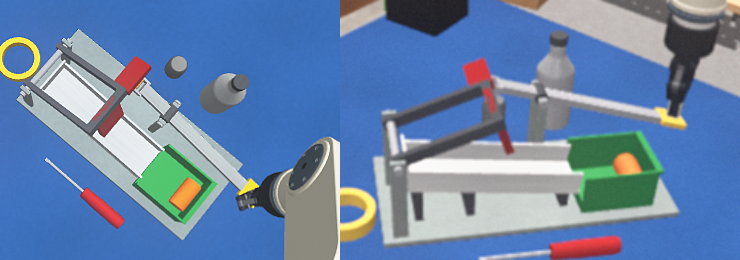

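The insulator is in the green bin in both views (crop pixels (185,193) and (627,163)), with the gate held up. I'll hold briefly, then let the lever up slowly.

```bash
python3 -m jog '[[[0,0,0],[0,0,0],-1],[[0,0,0],[0,0,0],-1],[[0,0,0],[0,0,0],-1],[[0,0,0],[0,0,0],-1],[[0,0,0],[0,0,-0.003],-1],[[0,0,0],[0,0,-0.004],-1],[[0,0,0],[0,0,-0.005],-1],[[0,0,0],[0,0,-0.005],-1],[[0,0,0],[0,0,-0.005],-1],[[0,0,0],[0,0,-0.005],-1],[[0,0,0],[0,0,-0.005],-1],[[0,0,0],[0,0,-0.005],-1]]'
```

```text
clock: 4.8
eef_pos: [450.0, -269.7, 142.8]
tcp_rot: [3.142, 0.0, 0.262]
contact_force: [-3.8, -3.8, 5.5]
opening: 0.001
grasp_force: 3.0
```

```bash
python3 -m jog '[[[0,0,0],[0,0,-0.005],-1],[[0,0,0],[0,0,-0.005],-1],[[0,0,0],[0,0,-0.005],-1],[[0,0,0],[0,0,-0.005],-1],[[0,0,0],[0,0,-0.005],-1],[[0,0,0],[0,0,-0.005],-1],[[0,0,0],[0,0,-0.005],-1],[[0,0,0],[0,0,-0.005],-1],[[0,0,0],[0,0,-0.005],-1],[[0,0,0],[0,0,-0.005],-1],[[0,0,0],[0,0,-0.005],-1],[[0,0,0],[0,0,-0.005],-1]]'
```

```text
clock: 6.0
eef_pos: [451.2, -268.6, 203.1]
tcp_rot: [-3.14, -0.003, 0.261]
contact_force: [3.7, 2.7, 5.5]
opening: -0.005
grasp_force: 3.1
```

```bash
python3 -m jog '[[[0,0,0],[0,0,-0.005],-1],[[0,0,0],[0,0,-0.004],-1],[[0,0,0],[0,0,-0.004],-1],[[0,0,0],[0,0,-0.003],-1],[[0,0,0],[0,0,-0.003],-1],[[0,0,0],[0,0,-0.002],-1],[[0,0,0],[0,0,-0.002],-1],[[0,0,0],[0,0,-0.002],-1],[[0,0,0],[0,0,-0.002],-1],[[0,0,0],[0,0,-0.002],-1],[[0,0,0],[0,0,-0.002],-1],[[0,0,0],[0,0,-0.002],-1]]'
```

```text
clock: 7.2
eef_pos: [451.2, -268.4, 235.9]
tcp_rot: [-3.14, -0.003, 0.262]
contact_force: [3.1, 4.9, 4.3]
opening: 0.0
grasp_force: 2.8
```

Still in contact. I'll keep rising slowly until the force vanishes.

```bash
python3 -m jog '[[[0,0,0],[0,0,-0.002],-1],[[0,0,0],[0,0,-0.002],-1],[[0,0,0],[0,0,-0.002],-1],[[0,0,0],[0,0,-0.0015],-1],[[0,0,0],[0,0,-0.0015],-1],[[0,0,0],[0,0,-0.0015],-1],[[0,0,0],[0,0,-0.0015],-1],[[0,0,0],[0,0,-0.0015],-1],[[0,0,0],[0,0,-0.0015],-1],[[0,0,0],[0,0,-0.0015],-1],[[0,0,0],[0,0,-0.0015],-1],[[0,0,0],[0,0,-0.0015],-1]]'
```

```text
clock: 8.4
eef_pos: [450.1, -269.7, 254.9]
tcp_rot: [3.142, 0.0, 0.262]
contact_force: [-0.0, -0.8, 0.0]
opening: 0.001
grasp_force: 0.0
```

```bash
python3 -m jog '[[[0,0,0],[0,0,-0.003],-1],[[0,0,0],[0,0,-0.003],-1],[[0,0,0],[0,0,-0.005],-1],[[0,0,0],[0,0,-0.01],-1],[[0,0,0],[0,0,-0.02],-1],[[0,0,0],[-0.01,0,-0.02],-1],[[0,0,0],[-0.025,0.02,-0.02],-1],[[0,0,0],[-0.025,0.02,0],-1],[[0,0,0],[-0.025,0.02,0],-1],[[0,0,0],[-0.025,0.02,0],-1],[[0,0,0],[-0.01,0.01,0],-1],[[0,0,0],[0,0,0],-1]]'
python3 - <<'E'
from h import *
a=r.grab_frame("top");b=r.grab_frame("side");S=b.copy()
Y=((22,120,100),(34,255,255))
p,q=blob(a,*Y,(480,260,600,345))[0],blob(b,*Y,(430,150,500,240))[0];print(p,q,tri(p,q),r.sense()["contact_force"])
cv2.imwrite("pics/ts3.png",np.hstack([a[120:380,260:600],cv2.resize(b[140:310,240:500],(400,260))])[:,:,::-1])
E
```

```text
clock: 9.6
eef_pos: [356.9, -388.9, 336.3]
tcp_rot: [3.141, -0.0, 0.259]
contact_force: [0.1, 0.3, -0.3]
opening: 0.001
grasp_force: 0.0
[539.7913961  311.58603896] [464.46984127 167.83068783] (array([ 453.33847339, -264.15488148,  216.82700028]), np.float64(4.340016446127315)) [-0.62805502 -0.00797796 -0.43474204]
```

View pics/ts3.png

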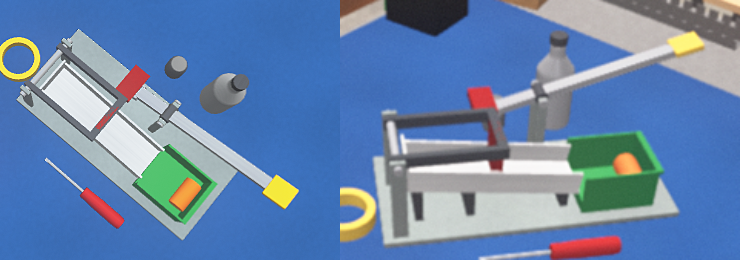

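The gate is shut, with the pad back at its rest pixel (539.8,311.6). The insulator lies in the bin at about (185,193) in the crop, the arm is clear, and nothing else has moved.

```bash
python3 -c "from rig import r; print(r.sign_off())"
```

```text
the job is handed in; nothing more can be done
None
```

The job is handed in: the insulator is in the green bin, the gate was eased shut under the finger, and the arm is clear with nothing else disturbed, at about 10 s on the robot's clock.

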